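Gate the ball dish and present it at the chute

TASK

Take the orange gate out of its wooden rack and slide it, upright, fully home into the slot across the spout of the round ball dish while the dish stands on the worktop, so that the ball cannot roll out. Then lift the dish by its red handle bar and, keeping it level with the loose steel ball in the middle, turn it about a quarter turn so that its spout points down the blue chute and the spout's tip hangs over the chute's mouth, a few centimetres above it and touching nothing. Finish still holding the dish there, steady, gate in place, ready for pouring later; leave the tape measure, battery pack and chalk line where they are.

Things in the scene. Friction and masses are not known exactly. Their poses are not given: they have to be found in the camera images.
- ball_dish: loose round aluminium dish, 0.45 kg; origin under its centre, z up; spout along its +x, handle bridging it along its y. 188 mm long in x (-84 to +104), 148 mm in y, 92 mm high. Outside radius 68 mm, rim 32 mm high, open at the spout. Floor: a shallow 8 degree cone, lowest in the middle, 6 mm above the underside. A dark counterweight block sits at the back (-x)
- dish_grip (a point): centre of the handle's flat red grip bar, 86 mm above the dish's underside over its centre. The bar is 10 mm thick (dish x), 90 mm long (dish y), 12 mm high (80 to 92 mm up). Grip it across its thickness, from above
- dish_middle (a point): lowest point of the dished floor, on the dish's axis, 6 mm above its underside; the ball's centre rests 12 mm above it
- steel_ball_center (a point): centre of the loose dark steel ball, 24 mm in diameter, 56 g, resting in the middle of the dish; it rolls off the middle if the dish tilts by about 8 degrees or is jerked (over about 1.3 m/s2)
- gate_slot (a point): middle of the slot's floor, in the dish's frame at x = 68 mm, 6 mm up; axes as the dish's. The slot, open at the top, lies across the spout between two black guide posts: 7 mm wide (x), 59 mm long (y), posts 34 mm above the underside, then a flared entry to 41 mm. Between the posts (45 mm in y) the gate's faces are free, so fingers have room there
- spout_tip (a point): outer end of the spout's lip, in the dish's frame at x = 104 mm, 12 mm above the underside
- gate: loose orange flat panel, 30 g, upright in the rack: 5 mm thick (its x; lowest 4 mm only 3 mm), 56 mm wide (its y) up to 37 mm high, then a 40 mm wide tab to its top at 58 mm; origin at the middle of its lower edge, z up; both faces alike. Grip the tab across its thickness, from above. Seated, its origin lies at the slot's floor point
- gate_rack: fixed wooden block, 64 mm (x) by 96 mm (y) by 26 mm high, origin under its centre; the gate stands in a slot along its y, 7 mm wide and 20 mm deep, and draws out straight up
- chute: fixed blue sloping trough on legs, running down along its +x for 175 mm into a grey tub 90 x 90 mm, 255 mm long in all, 64 mm wide (78 mm at the feet); origin on the worktop under the edge of its high end, z up
- chute_mouth (a point): the chute's mouth: middle of the trough 20 mm inside its high end, 72 mm above the worktop, about level with the tops of its side walls; axes as the chute's (+x is down the chute)
- tape_measure: loose yellow tape measure, 43 x 80 x 60 mm, origin under its centre; bystander
- battery_pack: loose black and red battery pack, 96 x 60 x 51 mm, origin under its centre; bystander
- chalk_line: loose orange and black chalk line reel, 44 x 74 x 31 mm, origin under its centre; bystander

How it is judged (in metres and radians):
On the way, in this order (a step that is already met when the one before it is completed fails the run):
1. the gate is fully home in the dish's slot, upright, with the dish standing on the worktop and the gate let go (horizontal distance between gate and gate_slot below 0.005 m and z of gate in the frame of gate_slot between -0.004 and 0.004 m and angle between the x axis of gate and the x axis of ball_dish, either way round below 0.12 rad and angle between the z axis of gate and the z axis of ball_dish, either way round below 0.12 rad and height (world z) of ball_dish below 0.01 m and angle between ball_dish's own z axis and vertical below 0.06 rad and contact force between the fingers and gate below 0.3 N), for 0.2 s.
2. the dish is lifted off the worktop, level, with the ball in its middle and the gate in place (height (world z) of ball_dish above 0.03 m and contact force between the fingers and ball_dish above 1 N and angle between ball_dish's own z axis and vertical below 0.15 rad and distance between steel_ball_center and dish_middle below 0.022 m and horizontal distance between gate and gate_slot below 0.005 m and z of gate in the frame of gate_slot between -0.004 and 0.004 m and angle between the x axis of gate and the x axis of ball_dish, either way round below 0.12 rad and angle between the z axis of gate and the z axis of ball_dish, either way round below 0.12 rad), for 0.2 s.
At the end, for the whole second after the job is handed in: Gripped, still, off the chute, level within 0.08 rad; spout tip within 25 mm of the mouth in plan, 5 to 65 mm above it, pointing down the chute within 0.2 rad; gate home within 5 mm; ball within 10 mm of the middle; bystanders within 30 mm of their starts; fingers off gate and ball (horizontal distance between gate and gate_slot below 0.005 m and z of gate in the frame of gate_slot between -0.004 and 0.004 m and angle between the x axis of gate and the x axis of ball_dish, either way round below 0.12 rad and angle between the z axis of gate and the z axis of ball_dish, either way round below 0.12 rad and horizontal distance between steel_ball_center and dish_middle below 0.01 m and distance between steel_ball_center and dish_middle below 0.022 m and linear speed of steel_ball below 0.06 m/s and angle between ball_dish's own z axis and vertical below 0.08 rad and contact force between the fingers and ball_dish above 1 N and contact force between ball_dish and chute below 0.3 N and contact force between the fingers and gate below 0.3 N and contact force between the fingers and steel_ball below 0.3 N and horizontal distance between spout_tip and chute_mouth below 0.025 m and z of spout_tip in the frame of chute_mouth between 0.005 and 0.065 m and angle between the x axis of ball_dish and the x axis of chute, either way round below 0.2 rad and x of ball_dish in the frame of chute_mouth below -0.06 m and linear speed of ball_dish below 0.02 m/s and distance of each of tape_measure, battery_pack, chalk_line from where it was at the start of the episode below 0.03 m); the arm keeps its last pose, push and grip.
It fails at once if the ball rolls more than 28 mm from the middle of the dish (distance between steel_ball_center and dish_middle above 0.031 m).
It fails at once if the dish tilts by more than 0.25 rad (angle between ball_dish's own z axis and vertical above 0.25 rad).
It fails at once if a bystander is pushed more than 30 mm (distance of any of tape_measure, battery_pack, chalk_line from where it was at the start of the episode above 0.03 m).
It also fails if it takes over 61 s, if anything falls off the work surface, if the arm or the gripper's body presses on something with over 40 N, if the wrist force passes 120 N, or if a joint passes its speed limit or range.

ROBOT

A 6-joint arm with a two-finger parallel gripper is mounted at the origin on a cart in front of the work surface, level with it; the furniture and walls round the work are solid. World frame = base frame: x ahead of the robot, y to its left, z up, the work surface at z = 0. Lengths are in m, angles in degrees, forces in N, time in s.
With the tool pointing down it reaches from about 0.4 to 0.925 m from the base axis. Payload 12.5 kg.
Tool frame: the origin (TCP) lies midway between the tips of the shut fingers; the grasp point (between the pads) lies 19 mm behind it; z points along the fingers, y is the line along which they close (so a half turn about z gives the same grasp; the last joint's range is limited). The gripper opens to 95 mm and grips with 3 to 60 N. Pads are 20 mm wide; open, the fingers measure 119 mm over their backs; the gripper's body (75 mm by 180 mm) begins 59 mm behind the grasp point.
Start: joints at [63.621, 28.126, 89.318, -0, 62.55, -6.05], TCP at [0.217, 0.586, 0.215] pointing down, gripper open.
Joint ranges: [-177.58, 177.58], [-47.91, 125.51], [2.72, 160], [-65.01, 245.01], [3.68, 167.84], [-153.87, 153.87]. Speed limits (degrees/s): [127.2, 127.2, 159.86, 180, 180, 180].

INTERFACE

Orientations are given as a 3x3 rotation matrix whose columns are the frame's x, y, z axes.
In Python, from rig import robot gives the robot as it stands.
- The arm moves only by the tool apply_moves, never from a script. Its argument "motion" is a list of rows, each a list of 5 numbers: the finger opening in mm, from 0 to 95.1, then the shift along the tool's x, y, z in mm, then the turn about the tool's z in degrees. In form: [[fingers, tx, ty, tz, turn], ...]. A call has 1 to 12 rows; each row is the pose to reach, as a shift and turn from the pose commanded when the call began, along the tool's axes at that moment; what a row does not reach only later rows make up. A row lasts 1/10 s, in which the tool goes at most 50 mm and 8.59 degrees, less where a joint would pass 70% of its speed; a pose out of reach is approached as far as the arm can. A call with a gripper value outside its range is refused whole. The fingers move at their own pace and stop on an object; "squeeze" is the grip in N (left out, the last holds). Time passes only in rows, so rows that repeat a pose let the fingers close. It gives the time, the measured TCP pose, the force, the opening and the grip force at its end, in the units of the state.
- robot.state(): the state, without advancing time (a new reading comes with each control period).
- robot.snapshot(name): name is "side" or "top" or "wrist"; returns a dict with "image" (400x640x3 uint8, red, green, blue), "fovy" (degrees; the focal length in pixels is half the picture's height over the tangent of half this angle, whatever the lens; pixels are square), "cx", "cy" (the principal point, pixels), "extrinsics" (4x4, takes a point from world to camera coordinates). Camera axes: x right, y up, looking along -z (the intrinsics and any distortion apply to the point x, -y, -z); pixel columns grow to the right and rows downward; lengths in m; the calibration is good to about 2 mm. A picture is of the moment at which its call begins. There is no depth.
- robot.sign_off(): hands the job in; it is judged then, once.
The state is a dict: "time": time; "q": joint angles; "qd": joint speeds; "effort": joint torques, N m; "ee_pos": TCP position; "orientation": TCP orientation; "contact_force": force on the tool from outside, world axes, zero at the start; "wrist_torque": the same for the moment, N m; "width": finger opening in m; "grip_force": force on a finger pad.
Only numpy, scipy, OpenCV 4.12 (cv2) and the standard library are available. Lean on these libraries where they do the work, as an engineer would, in place of code of your own. Each camera call takes 0.05 s, during which the arm holds its last target. There are 200 camera calls.

## Working session

There is one attempt and no reset: what is moved stays moved. The work goes in short steps, Python scripts to look and compute and a tool call to move; the robot and the scene stay as the last step left them, time stands still between calls to the robot, and variables do not carry over. Pictures are saved under pics/ and viewed, at most 10 in all, crops included, and the job is handed in when it is done.

Besides the shell and the picture viewer there is one more tool, called as a command line: name --pt "numbers of a row" for each row, then --argument value for the rest. apply_moves: Moves the arm, as the interface text tells. Its arguments: {"type":"object","properties":{"motion":{"type":"array","items":{"type":"array","items":{"type":"number"}}},"squeeze":{"type":"number"}},"required":["motion"]}

```bash
mkdir -p pics; ls; cat > h.py <<'E'
import numpy as np, cv2
from rig import robot
def snap(n,fn=None):
    s=robot.snapshot(n)
    if fn: cv2.imwrite('pics/'+fn+'.png',s['image'][:,:,::-1])
    return s
def ray(s,u,v):
    f=200/np.tan(np.radians(s['fovy'])/2); E=np.array(s['extrinsics'])
    d=np.array([(u-s['cx'])/f,-(v-s['cy'])/f,-1]); R=E[:3,:3]
    return -R.T@E[:3,3], R.T@d
def onz(s,u,v,z):
    o,d=ray(s,u,v); return o+d*(z-o[2])/d[2]
def proj(s,p):
    f=200/np.tan(np.radians(s['fovy'])/2); E=np.array(s['extrinsics'])
    c=E[:3,:3]@np.array(p)+E[:3,3]; return s['cx']+f*c[0]/-c[2], s['cy']-f*c[1]/-c[2]
def tri(s1,p1,s2,p2):
    o1,d1=ray(s1,*p1);o2,d2=ray(s2,*p2);d1/=np.linalg.norm(d1);d2/=np.linalg.norm(d2)
    A=np.c_[d1,-d2];t=np.linalg.lstsq(A,o2-o1,rcond=None)[0]
    a=o1+d1*t[0];b=o2+d2*t[1];return (a+b)/2,np.linalg.norm(a-b)
E
python3 - <<'E'
from h import *
for n in ['side','top','wrist']:
    s=snap(n,n+'0'); print(n,{k:(np.round(v,3).tolist() if k!='image' else v.shape) for k,v in s.items()})
print(robot.state())
E
```

```text
pics
side {'image': (400, 640, 3), 'fovy': 56.726, 'cx': 320.769, 'cy': 200.04, 'extrinsics': [[0.94, -0.342, 0.011, -0.496], [0.22, 0.629, 0.746, -0.123], [-0.262, -0.699, 0.666, -0.781], [0.0, 0.0, 0.0, 1.0]]}
top {'image': (400, 640, 3), 'fovy': 53.691, 'cx': 321.353, 'cy': 192.225, 'extrinsics': [[0.007, -1.0, -0.022, -0.038], [0.998, 0.006, 0.068, -0.514], [-0.067, -0.022, 0.997, -0.883], [0.0, 0.0, 0.0, 1.0]]}
wrist {'image': (400, 640, 3), 'fovy': 67.438, 'cx': 314.457, 'cy': 206.116, 'extrinsics': [[0.347, 0.938, -0.0, -0.624], [-0.91, 0.337, -0.244, 0.028], [-0.228, 0.085, 0.97, -0.389], [0.0, 0.0, 0.0, 1.0]]}
{'time': 0.15, 'q': array([ 6.36218846e+01,  2.81553552e+01,  8.93404661e+01, -9.00576016e-04,
        6.25491628e+01, -6.05161016e+00]), 'qd': array([ 0.1193495 , -0.06117049, -0.15479758,  0.05880508, -0.06099529,
       -0.04646685]), 'effort': array([ 1.88547550e-03, -6.12893844e+01, -2.58278203e+01,  6.92679780e-02,
        4.73364419e-02, -8.55012718e-05]), 'ee_pos': array([0.21702761, 0.58593591, 0.21421515]), 'orientation': array([[-9.37730848e-01,  3.47362554e-01, -3.36327405e-04],
       [ 3.47362710e-01,  9.37730582e-01, -7.09571761e-04],
       [ 6.89058335e-05, -7.82214927e-04, -9.99999692e-01]]), 'contact_force': array([ 1.11903198, -0.01372521,  0.38071141]), 'wrist_torque': array([0.04988867, 0.04324897, 0.02731914]), 'grip_force': 0.0, 'width': 0.09472697885315909}
```

View pics/top0.png

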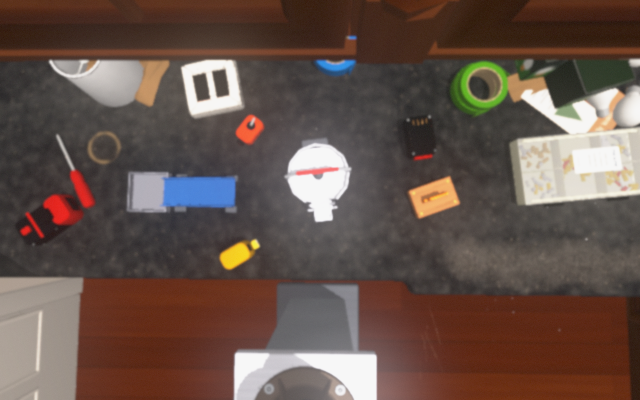

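View pics/side0.png

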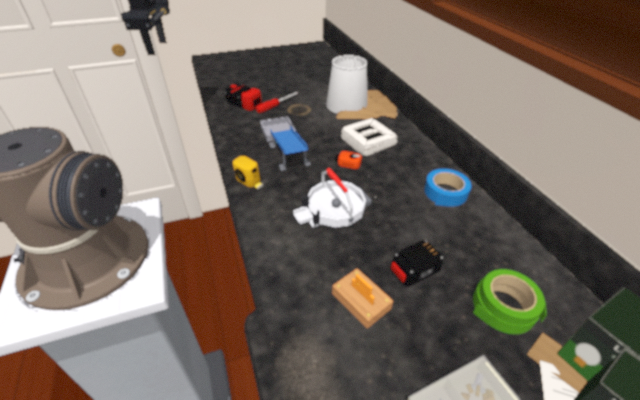

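The top view shows the dish at (318,175) with its spout toward the robot, the rack with gate at (434,197), and the chute's high end at (237,193) running left to the tub. The side view agrees. I'll zoom in on these for measuring.

```bash
python3 - <<'E'
from h import *
s=snap('top');im=s['image'][:,:,::-1]
a=cv2.resize(im[130:230,275:365],None,fx=4,fy=4,interpolation=2)
b=cv2.resize(im[165:225,400:470],None,fx=5,fy=5,interpolation=2)
c=cv2.resize(im[165:220,120:245],None,fx=3,fy=3,interpolation=2)
out=np.zeros((600,800,3),np.uint8);out[:400,:360]=a;out[:300,400:750]=b;out[420:585,:375]=c
cv2.imwrite('pics/crop1.png',out)
hsv=cv2.cvtColor(s['image'],cv2.COLOR_RGB2HSV)
def m(lo,hi,roi):
    k=cv2.inRange(hsv,lo,hi);z=np.zeros_like(k);x0,y0,x1,y1=roi;z[y0:y1,x0:x1]=k[y0:y1,x0:x1]
    n,l,st,c=cv2.connectedComponentsWithStats(z);i=1+np.argmax(st[1:,4]);pts=np.argwhere(l==i)[:,::-1].astype(np.float32)
    return pts,cv2.minAreaRect(pts)
red=(cv2.inRange(hsv,(0,120,90),(8,255,255))|cv2.inRange(hsv,(170,120,90),(180,255,255)))
z=np.zeros_like(red);z[150:200,280:360]=red[150:200,280:360];p=np.argwhere(z>0)[:,::-1].astype(np.float32)
r=cv2.minAreaRect(p);print('bar',r,p.mean(0),onz(s,*p.mean(0),.09))
vx=cv2.fitLine(p,2,0,.01,.01).ravel();q=[onz(s,vx[2]+k*vx[0]*20,vx[3]+k*vx[1]*20,.092) for k in(-1,1)];d=q[1]-q[0];print('bar dir deg',np.degrees(np.arctan2(d[1],d[0])))
p,r=m((100,100,60),(125,255,255),(120,160,250,230));print('chute',r,[np.round(onz(s,*c,.06),4) for c in cv2.boxPoints(r)])
# white of dish
p,r=m((0,0,150),(180,60,255),(270,135,360,225));print('dish',p.min(0),p.max(0),cv2.minEnclosingCircle(p))
p,r=m((5,80,90),(22,255,255),(400,170,470,225));print('rack',r,onz(s,*r[0],.026),[np.round(onz(s,*c,.026),4) for c in cv2.boxPoints(r)])
E
```

```text
bar ((316.5993957519531, 171.32809448242188), (3.6537866592407227, 39.31792068481445), 83.1572265625) [316.89624 170.83018] [ 0.55398142 -0.02657018  0.09      ]
bar dir deg -83.14145113750494
chute ((199.0, 191.5), (31.0, 72.0), 90.0) [array([0.5447, 0.3121, 0.06  ]), array([0.5455, 0.1533, 0.06  ]), array([0.4778, 0.1519, 0.06  ]), array([0.4767, 0.3097, 0.06  ])]
dish [285. 141.] [350. 221.] ((320.0278015136719, 181.10195922851562), 40.41602325439453)
rack ((433.3941650390625, 197.0839385986328), (32.20928192138672, 47.33141326904297), 70.01689147949219) [ 0.50386934 -0.28573651  0.026     ] [array([ 0.5193, -0.224 ,  0.026 ]), array([ 0.5563, -0.3237,  0.026 ]), array([ 0.4885, -0.3471,  0.026 ]), array([ 0.4517, -0.248 ,  0.026 ])]
```

View pics/crop1.png

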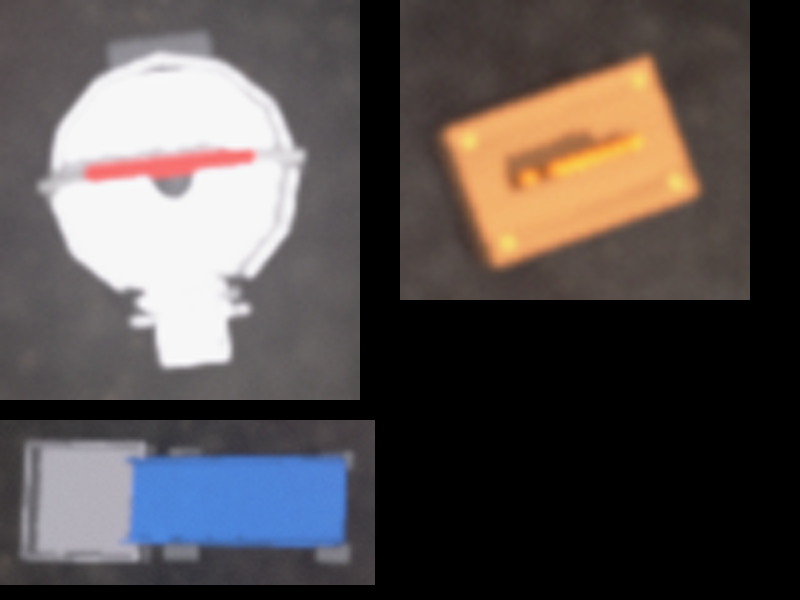

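The zoom shows the dish with its red bar across it, the gate in the rack slot running along the rack's long side, and the chute's high edge at the right end. I'll move toward the rack by way of the dish area.

apply_moves --pt "90 -387 -375 -60 49.3" --pt "90 -387 -375 -60 49.3" --pt "90 -387 -375 -60 49.3" --pt "90 -387 -375 -60 49.3" --pt "90 -387 -375 -60 49.3" --pt "90 -387 -375 -60 49.3" --pt "90 -387 -375 -60 49.3" --pt "90 -387 -375 -60 49.3" --pt "90 -387 -375 -60 49.3" --pt "90 -387 -375 -60 49.3" --pt "90 -387 -375 -60 49.3" --pt "90 -387 -375 -60 49.3"

```text
time: 1.4
ee_pos: [0.4516, 0.0964, 0.2751]
orientation: [[-0.344, 0.939, 0.001], [0.939, 0.344, -0.0], [-0.001, 0.001, -1.0]]
contact_force: [-0.2, 0.7, 0.3]
width: 0.09
grip_force: 0.0
```

```bash
python3 - <<'E'
from h import *
st=robot.state();p=st['ee_pos'];R=st['orientation'];print(st['time'],p,np.degrees(np.arctan2(R[1,1],R[0,1])),st['q'])
s=snap('wrist','w1');print(ray(s,320,200)[0])
d=np.array([.504,-.286,.16])-p;print(R.T@d*1000)
E
```

```text
1.4 [0.45158699 0.09640161 0.27505057] 20.10597615855913 [ 3.86441482e+00  1.08778913e+01  1.06295402e+02 -3.61670161e-02
  6.27500370e+01 -1.62249934e+01]
[0.42757787 0.15990841 0.4446402 ]
[-377.0096995   -82.3643094   115.30203051]
```

View pics/w1.png

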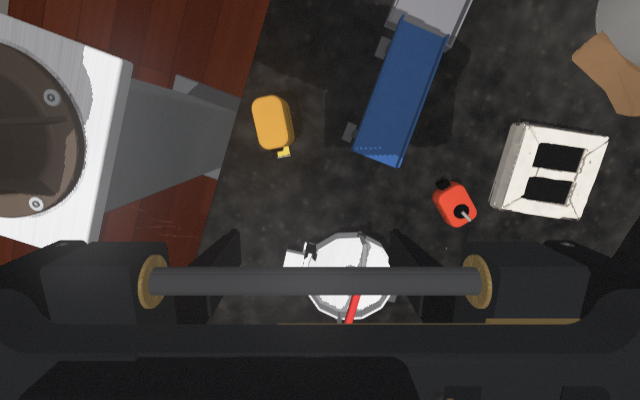

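The wrist view shows the chute's high-end corners at about (353,150) and (401,167), the tape at (272,123) and the chalk line at (455,203). I'll compute the chute pose and go on to look at the rack from near.

apply_moves --pt "60 -470 -82 70 0" --pt "60 -470 -82 70 0" --pt "60 -470 -82 70 0" --pt "60 -470 -82 70 0" --pt "60 -470 -82 70 0" --pt "60 -470 -82 70 0" --pt "60 -470 -82 70 0" --pt "60 -470 -82 70 0" --pt "60 -470 -82 70 0" --pt "60 -470 -82 70 0" --pt "60 -470 -82 70 0" --pt "60 -470 -82 70 0"

```text
time: 2.65
ee_pos: [0.5367, -0.368, 0.2038]
orientation: [[-0.348, 0.937, -0.001], [0.937, 0.348, 0.001], [0.002, -0.001, -1.0]]
contact_force: [0.2, -0.1, 0.5]
width: 0.0602
grip_force: 0.0
```

```bash
python3 - <<'E'
from h import *
class S(dict):pass
st=robot.state();print(st['time'],st['ee_pos'])
s=snap('wrist','w2')
# chute from both cameras: triangulate mid of high end: project check
t=snap('top')
# top: edge corners from crop (345,458)->(120+115, 165+12.7), (345,545)->(235,206.7)
for a in [(235.3,178),(235.3,206.7)]: print(onz(t,*a,.074))
E
```

```text
2.65 [ 0.53668699 -0.36804998  0.20376759]
[0.53964894 0.14919573 0.074     ]
[0.47802436 0.14783895 0.074     ]
```

View pics/w2.png

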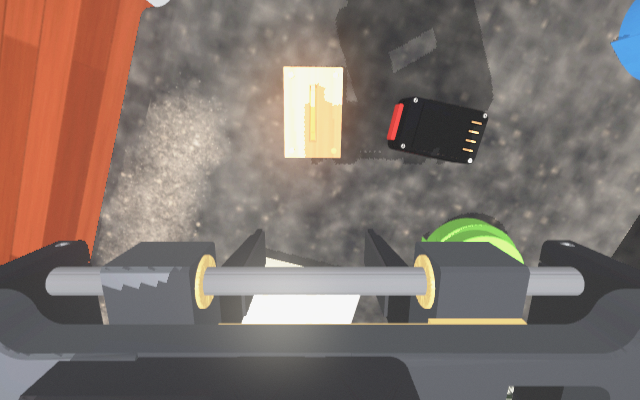

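The wrist view shows the rack at (283–343, 67–158) and the bright gate tab as a line at about x = 313, y = 85–140. It is nearly aligned with the tool.

```bash
python3 - <<'E'
from h import *
st=robot.state();P=st['ee_pos'];R=st['orientation']
s=snap('wrist');hsv=cv2.cvtColor(s['image'],cv2.COLOR_RGB2HSV)
z=np.zeros((400,640),np.uint8);z[55:170,270:360]=cv2.inRange(hsv,(8,0,190),(35,255,255))[55:170,270:360]
p=np.argwhere(z>0)[:,::-1].astype(np.float32);r=cv2.minAreaRect(p);b=cv2.boxPoints(r);print(r)
w=np.array([onz(s,*c,.026) for c in b]);c=w.mean(0);print('rack',c,w[:,:2].round(4).tolist())
e=[w[1]-w[0],w[2]-w[1]];L=max(e,key=np.linalg.norm);print(np.linalg.norm(e,axis=1),'ydir',np.degrees(np.arctan2(L[1],L[0])))
print('tool d',R.T@(c-P)*1000)
im=s['image'][60:165,265:365,::-1]
cv2.imwrite('pics/w2c.png',cv2.resize(im,None,fx=5.5,fy=5.5,interpolation=2))
print('gate(313,112)@.064',onz(s,313,112,.064),onz(s,313,85,.064),onz(s,313,140,.064))
# chute from first wrist pic: colour mask of w1 no longer needed
E
```

```text
((306.0, 112.5), (91.0, 72.0), 90.0)
rack [ 0.49762202 -0.29017793  0.026     ] [[0.4448, -0.2582], [0.5172, -0.2312], [0.5531, -0.3211], [0.4754, -0.3502]]
[0.07730721 0.09686103] ydir -68.24874478111822
tool d [ 85.94475135  -9.75150857 178.74046305]
gate(313,112)@.064 [ 0.50507071 -0.28741257  0.064     ] [ 0.49634622 -0.26396046  0.064     ] [ 0.514512   -0.31279147  0.064     ]
```

View pics/w2c.png

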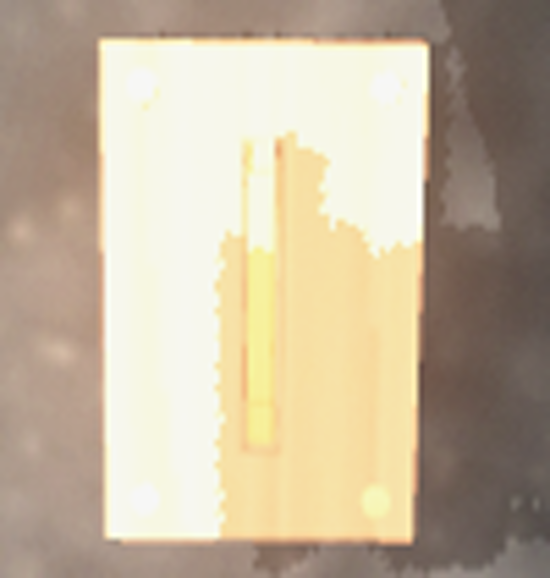

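```bash
python3 - <<'E'
from h import *
st=robot.state();P=st['ee_pos'];R=st['orientation'];s=snap('wrist')
f=lambda x,y:(265+x/5.5,60+y/5.5)
c=np.array([onz(s,*f(*q),.026) for q in [(100,40),(428,42),(413,541),(105,540)]])
m=c.mean(0);print(m,[np.linalg.norm(c[i]-c[i-1]).round(4) for i in range(4)])
for a,b in [(3,0),(2,1)]: d=c[b]-c[a];print(np.degrees(np.arctan2(d[1],d[0])))
for a,b in [(0,1),(3,2)]: d=c[b]-c[a];print('xdir',np.degrees(np.arctan2(d[1],d[0])))
a,b=[onz(s,*f(*q),.063) for q in [(262,160),(260,405)]];d=a-b;print('tab',(a+b)/2,np.linalg.norm(d),np.degrees(np.arctan2(d[1],d[0])))
print('tool y',np.degrees(np.arctan2(R[1,1],R[0,1])))
for n,q in [('rack',m),('tab',(a+b)/2)]: print(n,R.T@(q-P)*1000)
# shoulder ends/slot
E
```

```text
[ 0.50464094 -0.28811778  0.026     ] [np.float64(0.0968), np.float64(0.0641), np.float64(0.0967), np.float64(0.0646)]
109.65027699346547
109.93766764849148
xdir 20.169103281353422
xdir 20.295338021353665
tab [ 0.50451378 -0.28743279  0.063     ] 0.04228410968634495 109.90086469878976
tool y 20.46516599417866
rack [ 85.57103454  -2.45216116 178.95693094]
tab [ 86.26240657  -2.32460572 141.957051  ]
```

apply_moves --pt "40 50 -2.4 40 0.4" --pt "40 86 -2.4 80 0.4" --pt "40 86 -2.4 120 0.4" --pt "40 86 -2.4 140 0.4" --pt "40 86 -2.4 152 0.4" --pt "40 86 -2.4 161 0.4" --pt "40 86 -2.4 167 0.4" --pt "40 86 -2.4 167 0.4" --pt "40 86 -2.4 167 0.4"

```text
time: 3.75
ee_pos: [0.5046, -0.2897, 0.0384]
orientation: [[-0.341, 0.94, 0.001], [0.94, 0.341, -0.001], [-0.001, 0.001, -1.0]]
contact_force: [0.3, 0.1, -0.3]
width: 0.0399
grip_force: 0.0
```

apply_moves --pt "15 0 0 0 0" --pt "0 0 0 0 0" --pt "0 0 0 0 0" --pt "0 0 0 0 0" --pt "0 0 0 0 0" --pt "0 0 0 0 0" --pt "0 0 0 0 0" --pt "0 0 0 0 0" --squeeze 15

```text
time: 4.55
ee_pos: [0.5043, -0.2894, 0.0377]
orientation: [[-0.342, 0.94, 0.0], [0.94, 0.342, 0.0], [-0.0, 0.0, -1.0]]
contact_force: [-0.1, 0.3, 1.5]
width: 0.0052
grip_force: 15.0
```

apply_moves --pt "0 0 0 -10 0" --pt "0 0 0 -30 0" --pt "0 0 0 -70 0" --pt "0 0 0 -110 0" --pt "0 40 15 -150 5" --pt "0 80 30 -162 10" --pt "0 120 48 -162 13" --pt "0 138 57 -162 13" --pt "0 138 57 -162 13" --pt "0 138 57 -162 13"

```text
time: 5.55
ee_pos: [0.5108, -0.1402, 0.2002]
orientation: [[-0.123, 0.992, 0.001], [0.992, 0.123, -0.0], [-0.0, 0.001, -1.0]]
contact_force: [-1.1, 0.4, -0.3]
width: 0.0046
grip_force: 15.0
```

```bash
python3 - <<'E'
from h import *
st=robot.state();P=st['ee_pos'];R=st['orientation'];print(P,st['width'],np.degrees(np.arctan2(R[1,1],R[0,1])))
s=snap('wrist');im=s['image'][:,:,::-1]
cv2.imwrite('pics/w3.png',im)
E
```

```text
[ 0.51080367 -0.14019281  0.20015088] 0.004576977346558436 7.03781044329475
```

View pics/w3.png

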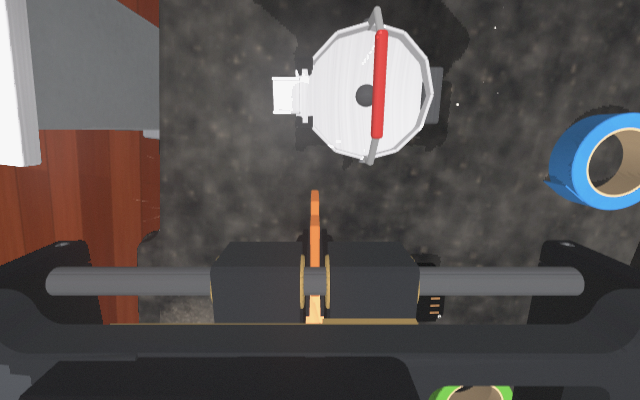

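The wrist view shows the dish with its spout to the left (tip at 273,95), posts around x ≈ 305, the bar from (382,30) to (377,138), the ball at (366,96), and the held gate edge at (315,192). I'll zoom in on the dish.

```bash
python3 - <<'E'
from h import *
st=robot.state();P=st['ee_pos'];R=st['orientation']
s=snap('wrist');im=s['image'][:,:,::-1]
a=cv2.resize(im[50:145,262:332],None,fx=6,fy=6,interpolation=2);b=cv2.resize(im[185:260,295:335],None,fx=6,fy=6,interpolation=2)
o=np.zeros((580,700,3),np.uint8);o[:570,:420]=a;o[:450,440:680]=b;cv2.imwrite('pics/w3c.png',o)
hsv=cv2.cvtColor(s['image'],cv2.COLOR_RGB2HSV)
k=cv2.inRange(hsv,(0,130,80),(10,255,255))|cv2.inRange(hsv,(170,130,80),(180,255,255));z=np.zeros_like(k);z[10:160,350:400]=k[10:160,350:400]
p=np.argwhere(z>0)[:,::-1].astype(np.float32);l=cv2.fitLine(p,2,0,.01,.01).ravel();r=cv2.minAreaRect(p);print(r)
y0,y1=p[:,1].min(),p[:,1].max();e=[onz(s,l[2]+l[0]/l[1]*(y-l[3]),y,.091) for y in(y0-.5,y1+.5)];d=e[0]-e[1]
print('bar centre',(e[0]+e[1])/2,np.linalg.norm(d),np.degrees(np.arctan2(d[1],d[0])))
g=s['image'][80:112,350:372].mean(2);z=(g<120);q=np.argwhere(z)[:,::-1];c,rr=cv2.minEnclosingCircle(q.astype(np.float32));print('ball px',c[0]+350,c[1]+80,rr,onz(s,c[0]+350,c[1]+80,.018))
E
```

```text
((378.9321594238281, 82.92533874511719), (12.224242210388184, 108.40097045898438), 2.726310968399048)
bar centre [ 0.5531817  -0.02854599  0.091     ] 0.08867649925031493 96.92611097559602
ball px 365.8823528289795 94.35294151306152 10.812273979187012 [ 0.55402172 -0.02775787  0.018     ]
```

View pics/w3c.png

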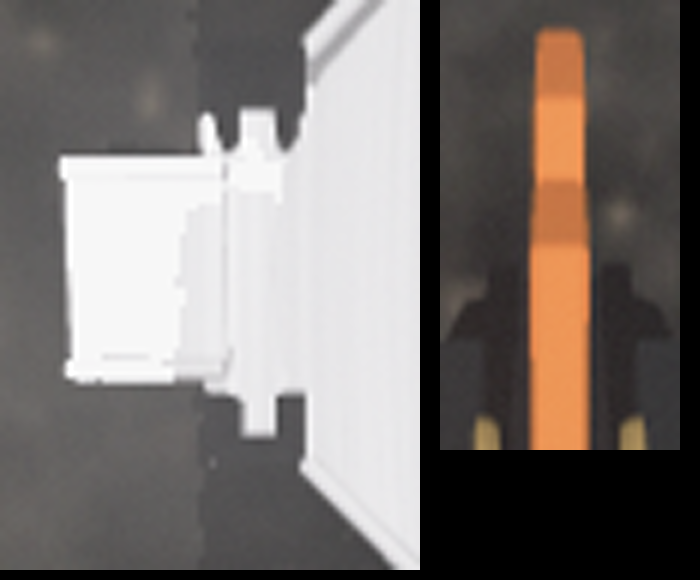

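```bash
python3 - <<'E'
from h import *
st=robot.state();P=st['ee_pos'];R=st['orientation'];s=snap('wrist')
th=np.radians(186.93);X=np.array([np.cos(th),np.sin(th),0]);Y=np.array([-X[1],X[0],0]);Z=np.array([0,0,1.])
D=np.array([.5533,-.0284,0])
f=lambda x,y:(262+x/6,50+y/6)
inv=lambda p:np.round(np.array([(p-D)@X,(p-D)@Y])*1000,1)
for q,z in [((258,108),.041),((258,435),.041),((239,108),.041),((277,108),.041),((258,108),.034),((258,435),.034),((62,157),.025),((66,382),.025),((62,157),.012),((66,382),.012)]:
    print(q,z,inv(onz(s,*f(*q),z)))
g=lambda x,y:(295+(x-440)/6,185+y/6)
b=P[2]-.0317
for q,z in [((560,30),b),((560,97),b+.037),((560,180),b+.037),((560,243),b+.058)]:
    print('gate',q,R.T@(onz(s,*g(*q),z)-P)*1000)
slot=D+.068*X;print('slot',slot,'tool',R.T@(slot-P)*1000,'turn',np.degrees(np.arctan2(R[1,1],R[0,1]))-6.93)
print(R.T@X,R.T@Y)
E
```

```text
(258, 108) 0.041 [ 65.7 -22.8]
(258, 435) 0.041 [66.1 30.4]
(239, 108) 0.041 [ 68.9 -22.8]
(277, 108) 0.041 [ 62.5 -22.8]
(258, 108) 0.034 [ 65.9 -24.1]
(258, 435) 0.034 [66.3 30.2]
(62, 157) 0.025 [101.2 -17.7]
(66, 382) 0.025 [101.7  20.6]
(62, 157) 0.012 [102.9 -19.9]
(66, 382) 0.012 [103.4  19.9]
gate (560, 30) [28.53289221  0.05674566 31.69611774]
gate (560, 97) [ 2.93225263e+01 -2.62643723e-02 -5.30399866e+00]
gate (560, 180) [ 2.12320486e+01 -1.97761380e-02 -5.30289547e+00]
gate (560, 243) [ 21.69430276  -0.06690124 -26.30296346]
slot [ 0.48579679 -0.03660465  0.        ] tool [106.75759144 -12.13113329 199.72018208] turn 0.004095316764604284
[ 7.14631909e-05 -9.99999992e-01 -9.95852760e-05] [-9.99999988e-01 -7.14767610e-05  1.36269228e-04]
```

apply_moves --pt "0 40 -5 0 0" --pt "0 80 -11.6 0 0" --pt "0 105.8 -11.6 20 0" --pt "0 105.8 -11.6 60 0" --pt "0 105.8 -11.6 90 0" --pt "0 105.8 -11.6 108 0" --pt "0 105.8 -11.6 115 0" --pt "0 105.8 -11.6 115 0" --pt "0 105.8 -11.6 115 0"

```text
time: 6.6
ee_pos: [0.4868, -0.0371, 0.0853]
orientation: [[-0.121, 0.993, 0.001], [0.993, 0.121, -0.0], [-0.0, 0.001, -1.0]]
contact_force: [0.9, 0.5, 0.2]
width: 0.0046
grip_force: 15.0
```

```bash
python3 - <<'E'
from h import *
st=robot.state();print(st['ee_pos'])
s=snap('wrist')['image'];t=snap('top');d=snap('side')
def c(im,u,v,w,h,k): u,v=int(u),int(v);return cv2.resize(im[max(0,v-h):v+h,max(0,u-w):u+w,::-1],(2*w*k,2*h*k),interpolation=2)
sl=(.4863,-.0365,.04);pt=proj(t,sl);pd=proj(d,sl);print(pt,pd)
o=np.zeros((600,800,3),np.uint8)
o[:400,:400]=c(s,315,230,100,100,2);o[:400,400:800]=c(d['image'],*pd,40,40,5);
a=c(t['image'],*pt,40,20,5);o[400:600,:400]=a
cv2.imwrite('pics/c4.png',o)
E
```

```text
[ 0.48681996 -0.03705038  0.08526775]
(np.float64(321.8844595141826), np.float64(203.98281453097985)) (np.float64(309.6173246109955), np.float64(203.945901843421))
```

View pics/c4.png

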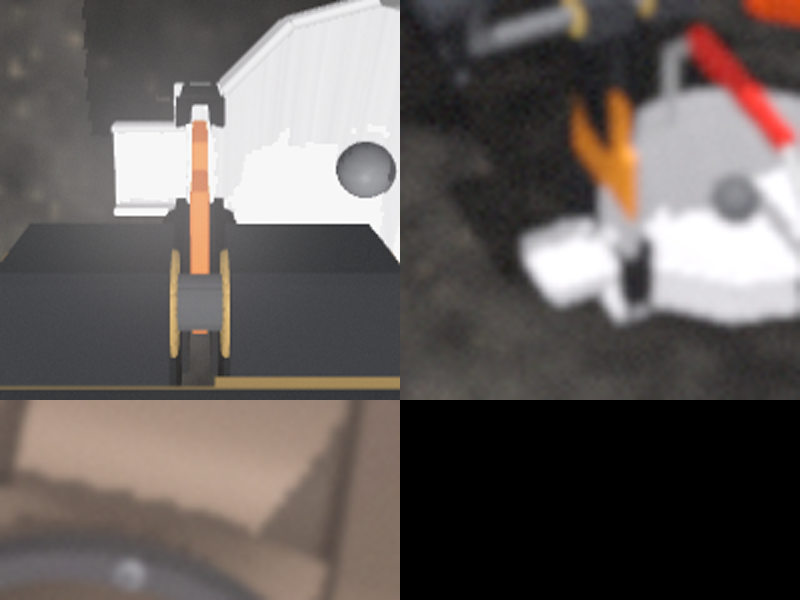

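The gate lower edge (crop x 192–208) is centred over the slot notch in the black post (crop x ≈ 200). I'll lower it slowly.

apply_moves --pt "0 0 0 8 0" --pt "0 0 0 13 0" --pt "0 0 0 16 0" --pt "0 0 0 19 0" --pt "0 0 0 22 0" --pt "0 0 0 25 0" --pt "0 0 0 28 0" --pt "0 0 0 28 0"

```text
time: 7.55
ee_pos: [0.4863, -0.0366, 0.0563]
orientation: [[-0.121, 0.993, -0.0], [0.993, 0.121, 0.0], [0.0, -0.0, -1.0]]
contact_force: [-0.7, -0.3, -0.4]
width: 0.0048
grip_force: 15.0
```

Past the flare with no resistance. Next, down to the floor.

apply_moves --pt "0 0 0 4 0" --pt "0 0 0 8 0" --pt "0 0 0 12 0" --pt "0 0 0 15 0" --pt "0 0 0 17 0" --pt "0 0 0 18 0" --pt "0 0 0 18 0" --pt "0 0 0 18 0"

```text
time: 8.35
ee_pos: [0.4864, -0.0366, 0.0387]
orientation: [[-0.121, 0.993, 0.0], [0.993, 0.121, 0.0], [0.0, 0.0, -1.0]]
contact_force: [0.3, -0.4, -1.0]
width: 0.0047
grip_force: 15.0
```

apply_moves --pt "0 0 0 0.5 0" --pt "0 0 0 1.0 0" --pt "0 0 0 1.5 0" --pt "0 0 0 1.5 0"

```text
time: 8.75
ee_pos: [0.4865, -0.0366, 0.0376]
orientation: [[-0.121, 0.993, 0.001], [0.993, 0.121, -0.0], [-0.0, 0.001, -1.0]]
contact_force: [-1.4, -0.7, 7.4]
width: 0.0049
grip_force: 15.0
```

apply_moves --pt "6 0 0 0.5 0" --pt "10 0 0 0.5 0" --pt "20 0 0 0.5 0" --pt "30 0 0 0.5 0" --pt "30 0 0 0.5 0" --pt "30 0 0 0.5 0"

```text
time: 9.35
ee_pos: [0.4864, -0.0366, 0.0366]
orientation: [[-0.121, 0.993, -0.0], [0.993, 0.121, 0.0], [0.0, 0.0, -1.0]]
contact_force: [-1.3, 0.9, 0.5]
width: 0.0293
grip_force: 0.0
```

apply_moves --pt "30 0 0 -5 0" --pt "30 0 0 -20 0" --pt "30 0 0 -60 0" --pt "30 0 0 -100 0" --pt "30 -40 0 -120 0" --pt "30 -80 0 -140 0" --pt "30 -105 0 -160 0" --pt "30 -105 0 -160 0" --pt "30 -105 0 -160 0"

```text
time: 10.25
ee_pos: [0.4987, -0.1408, 0.1966]
orientation: [[-0.12, 0.993, 0.0], [0.993, 0.12, 0.0], [0.0, 0.0, -1.0]]
contact_force: [0.3, 0.5, -0.5]
width: 0.0303
grip_force: 0.0
```

```bash
python3 - <<'E'
from h import *
st=robot.state();P=st['ee_pos'];R=st['orientation'];print(P)
s=snap('wrist');im=s['image'][:,:,::-1]
D=np.array([.5538,-.0283,0]);u,v=map(int,proj(s,D+[0,0,.03]));print(u,v)
a=im[max(0,v-75):v+75,u-100:u+100];cv2.imwrite('pics/c5.png',cv2.resize(a,None,fx=4,fy=4,interpolation=2))
hsv=cv2.cvtColor(s['image'],cv2.COLOR_RGB2HSV)
k=cv2.inRange(hsv,(0,130,80),(5,255,255))|cv2.inRange(hsv,(170,130,80),(180,255,255));k[v+75:]=0;k[:,:u-30]=0;k[:,u+60:]=0
p=np.argwhere(k>0)[:,::-1].astype(np.float32);l=cv2.fitLine(p,2,0,.01,.01).ravel();print(cv2.minAreaRect(p))
y0,y1=p[:,1].min(),p[:,1].max();e=[onz(s,l[2]+l[0]/l[1]*(y-l[3]),y,.091) for y in(y0-.5,y1+.5)];d=e[0]-e[1];c=(e[0]+e[1])/2
print('bar centre',c,np.linalg.norm(d),np.degrees(np.arctan2(d[1],d[0])),'tool',R.T@(c-P)*1000)
k=cv2.inRange(hsv,(8,120,120),(20,255,255));k[v+75:]=0;k[:,u:]=0;q=np.argwhere(k>0)[:,::-1]
print('gate px',q.min(0),q.max(0),q.mean(0));g=onz(s,*q.mean(0),.062);x=np.radians(186.93);X=np.array([np.cos(x),np.sin(x)]);print('gate in dish',(g-c)[:2]@X,(g-c)[:2]@[-X[1],X[0]])
E
```

```text
[ 0.49873023 -0.14077916  0.1966472 ]
379 94
((392.813232421875, 83.48833465576172), (12.662793159484863, 109.5362777709961), 3.5763344764709473)
bar centre [ 0.55279105 -0.02803413  0.091     ] 0.08852972846457803 96.90206337692172 tool [105.41817534  67.19027989 105.67791164]
gate px [ 0 62] [317 168] [220.06584362 121.07201646]
gate in dish 0.15973351434028604 0.028303977754077905
```

View pics/c5.png

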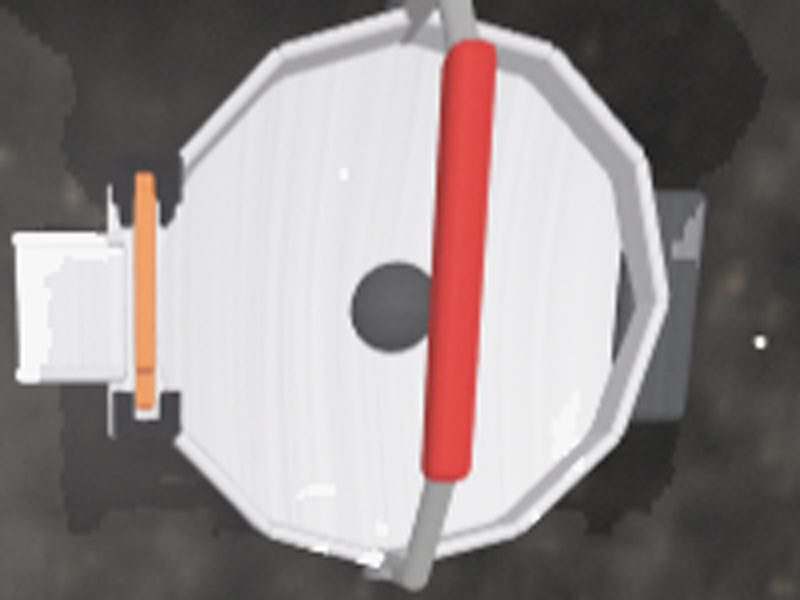

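The gate is seated straight between the posts and the ball is in the middle, partly behind the bar. That was the last picture, so from here I use numbers only. Next is the handle bar.

apply_moves --pt "36 40 30 0 0" --pt "36 80 60 0 0" --pt "36 105.4 67.7 10 0" --pt "36 105.4 67.7 50 0" --pt "36 105.4 67.7 85 0" --pt "36 105.4 67.7 110 0" --pt "36 105.4 67.7 122 0" --pt "36 105.4 67.7 129 0" --pt "36 105.4 67.7 129 0" --pt "36 105.4 67.7 129 0"

```text
time: 11.3
ee_pos: [0.5539, -0.0279, 0.0685]
orientation: [[-0.122, 0.993, 0.001], [0.993, 0.122, -0.0], [-0.0, 0.001, -1.0]]
contact_force: [0.3, -0.6, -0.3]
width: 0.0356
grip_force: 0.0
```

apply_moves --pt "20 0 0 0 0" --pt "15 0 0 0 0" --pt "13 0 0 0 0" --pt "12 0 0 0 0" --pt "11.5 0 0 0 0" --pt "11 0 0 0 0" --pt "10.5 0 0 0 0" --pt "10 0 0 0 0" --pt "9.5 0 0 0 0" --pt "9 0 0 0 0" --pt "8 0 0 0 0" --pt "7 0 0 0 0" --squeeze 10

```text
time: 12.5
ee_pos: [0.5537, -0.028, 0.0677]
orientation: [[-0.121, 0.993, 0.001], [0.993, 0.121, -0.0], [-0.0, 0.001, -1.0]]
contact_force: [3.5, -0.1, 1.3]
width: 0.0098
grip_force: 10.0
```

apply_moves --pt "5 0 0 0 0" --pt "5 0 0 0 0" --pt "5 0 0 0 0" --pt "5 0 0 -1 0" --pt "5 0 0 -3 0" --pt "5 0 0 -6 0" --pt "5 0 0 -10 0" --pt "5 0 0 -14 0" --pt "5 0 0 -17 0" --pt "5 0 0 -19 0" --pt "5 0 0 -20 0" --pt "5 0 0 -20 0" --squeeze 45

```text
time: 13.7
ee_pos: [0.5536, -0.028, 0.0878]
orientation: [[-0.121, 0.993, 0.0], [0.993, 0.121, 0.0], [0.0, 0.0, -1.0]]
contact_force: [-0.1, -0.2, -5.6]
width: 0.0094
grip_force: 45.0
```

```bash
cat > chk.py <<'E'
from h import *
def chk(D,th,h):
    st=robot.state();print('t',st['time'],'P',st['ee_pos'].round(4),'w',st['width'],'F',st['contact_force'].round(1),'M',st['wrist_torque'].round(2))
    x=np.radians(th);X=np.array([np.cos(x),np.sin(x),0]);Y=np.array([-X[1],X[0],0])
    for n in('top','side'):
        s=snap(n);hsv=cv2.cvtColor(s['image'],cv2.COLOR_RGB2HSV);f=lambda a,b,c:np.array(proj(s,np.array([D[0],D[1],0])+a*X+b*Y+[0,0,h+c]))
        k=cv2.inRange(hsv,(8,130,120),(20,255,255));c=f(.068,0,.05).astype(int);r=18;w=k[c[1]-r:c[1]+r,c[0]-r:c[0]+r];q=np.argwhere(w)[:,::-1]
        print(n,'gate expect',f(.068,0,.045).round(1),'seen',(q.mean(0)+c-r).round(1) if len(q) else None,len(q))
        g=s['image'].max(2);b=f(0,0,.018);c=b.astype(int);r=14;w=g[c[1]-r:c[1]+r,c[0]-r:c[0]+r];q=np.argwhere(w<130)[:,::-1]
        print(n,'ball expect',b.round(1),'seen',(q.mean(0)+c-r).round(1) if len(q) else None,len(q))
E
python3 -c "
from chk import *
chk((.5536,-.0281),186.9,.02)"
```

```text
t 13.7 P [ 0.5536 -0.028   0.0878] w 0.009426271800507152 F [-0.1 -0.2 -5.6] M [-0.1   0.07  0.04]
top gate expect [321.5 203.6] seen None 0
top ball expect [318.4 173.8] seen [315.4 174.3] 613
side gate expect [309.4 195.7] seen [308.3 196.4] 181
side ball expect [335.3 196. ] seen [335.9 194. ] 7
```

apply_moves --pt "5 0 0 -2 0" --pt "5 0 0 -6 0" --pt "5 0 0 -12 0" --pt "5 0 0 -20 0" --pt "5 0 0 -29 0" --pt "5 0 0 -38 0" --pt "5 0 0 -47 0" --pt "5 0 0 -56 0" --pt "5 0 0 -64 0" --pt "5 0 0 -70 0" --pt "5 0 0 -74 0" --pt "5 0 0 -76 0"

```text
time: 15.0
ee_pos: [0.5535, -0.028, 0.164]
orientation: [[-0.121, 0.993, 0.0], [0.993, 0.121, 0.0], [0.0, 0.0, -1.0]]
contact_force: [0.4, -0.5, -5.4]
width: 0.0094
grip_force: 45.0
```

```bash
python3 - <<'E'
from chk import *
chk((.5536,-.0281),186.9,.096)
st=robot.state();s=snap('wrist');T=np.eye(4);T[:3,:3]=st['orientation'];T[:3,3]=st['ee_pos']
H=np.array(s['extrinsics'])@T
W=np.eye(4);W[:3,:3]=[[-.344,.939,.001],[.939,.344,0],[-.001,.001,-1]];W[:3,3]=[.4516,.0964,.2751]
s1=dict(s);s1['extrinsics']=H@np.linalg.inv(W)
print('cam check',ray(s1,320,200)[0])
im=cv2.imread('pics/w1.png');hsv=cv2.cvtColor(im,cv2.COLOR_BGR2HSV);k=cv2.inRange(hsv,(100,100,40),(125,255,255));k[180:]=0;k[:,:330]=0;k[:,480:]=0
p=np.argwhere(k>0)[:,::-1].astype(np.float32);r=cv2.minAreaRect(p);b=cv2.boxPoints(r);print(r,b.round(1).tolist())
for z in(.06,.074,.078): print(z,[onz(s1,*c,z)[:2].round(4).tolist() for c in [(353,150),(401,167)]])
t=snap('top')
print(tri(s1,(353,150),t,(235.5,206.7)),tri(s1,(401,167),t,(235.5,178)))
# tub far corners in top, z~.0? direction via top blue edges assuming drop
for z0,z1 in((.074,.05),(.074,.035)):
  for v in(178,206.7): a=onz(t,235.5,v,z0);c=onz(t,164,v,z1);print(z1,np.degrees(np.arctan2(*(c-a)[:2][::-1])))
  for u,w in(((353,150),(405,15)),((401,167),(446,38))): a=onz(s1,*u,z0);c=onz(s1,*w,z1);print('w',c,np.degrees(np.arctan2(*(c-a)[:2][::-1])))
E
```

```text
t 15.0 P [ 0.5535 -0.028   0.164 ] w 0.009354412530409178 F [ 0.4 -0.5 -5.4] M [-0.07  0.09  0.02]
top gate expect [320.7 202.1] seen None 0
top ball expect [317.3 169.6] seen [317.5 171.6] 134
side gate expect [309.1 168.8] seen [307.9 169.5] 220
side ball expect [336.6 170.5] seen [337.2 172.9] 13
cam check [0.42763325 0.1600032  0.44468078]
((399.8424377441406, 91.2534408569336), (52.78556442260742, 146.8866729736328), 20.556045532226562) [[349.29998779296875, 150.8000030517578], [400.8999938964844, 13.199999809265137], [450.29998779296875, 31.799999237060547], [398.79998779296875, 169.3000030517578]]
0.06 [[0.4821, 0.1548], [0.5479, 0.156]]
0.074 [[0.4801, 0.1549], [0.5435, 0.1562]]
0.078 [[0.4795, 0.155], [0.5423, 0.1562]]
(array([0.48089698, 0.15367033, 0.0523473 ]), np.float64(0.004896474293879899)) (array([0.54357787, 0.15373597, 0.06395042]), np.float64(0.00749416709070708))
0.05 89.41756415755239
0.05 90.11512445133563
w [0.48250297 0.32004553 0.05      ] 89.16549555011196
w [0.53841876 0.31464701 0.05      ] 91.83971424597276
0.035 88.92920500448413
0.035 89.96859294866945
w [0.48458832 0.326128   0.035     ] 88.49747094953594
w [0.5426292  0.32052431 0.035     ] 90.30678745626635
```

apply_moves --pt "5 0.3 -0.1 0 0" --pt "5 1.4 -0.4 0 0" --pt "5 3.1 -1 0 0" --pt "5 5.6 -1.7 0 0" --pt "5 8.7 -2.7 0 0" --pt "5 12.6 -3.8 0 0" --pt "5 17.1 -5.2 0 0" --pt "5 22.3 -6.8 0 0" --pt "5 28.2 -8.6 0 0" --pt "5 34.9 -10.6 0 0" --pt "5 42.2 -12.9 0 0" --pt "5 50.2 -15.3 0 0"

```text
time: 16.4
ee_pos: [0.5319, 0.0206, 0.1636]
orientation: [[-0.121, 0.993, 0.0], [0.993, 0.121, 0.0], [0.0, 0.0, -1.0]]
contact_force: [0.8, 0.8, -5.5]
width: 0.0095
grip_force: 45.0
```

apply_moves --pt "5 8 -2.4 0 0" --pt "5 15.3 -4.7 0 0" --pt "5 22 -6.7 0 0" --pt "5 27.9 -8.5 0 0" --pt "5 33.1 -10.1 0 0" --pt "5 37.6 -11.5 0 0" --pt "5 41.5 -12.6 0 0" --pt "5 44.6 -13.6 0 0" --pt "5 47.1 -14.3 0 0" --pt "5 48.8 -14.9 0 0" --pt "5 49.9 -15.2 0 0" --pt "5 50.2 -15.3 0 0"

```text
time: 17.6
ee_pos: [0.5109, 0.068, 0.1636]
orientation: [[-0.121, 0.993, 0.0], [0.993, 0.121, 0.0], [0.0, 0.0, -1.0]]
contact_force: [0.0, 0.1, -5.9]
width: 0.0095
grip_force: 45.0
```

```bash
python3 -c "
from chk import *
chk(robot.state()['ee_pos'],186.9,.096)"
```

```text
t 17.6 P [0.5109 0.068  0.1636] w 0.009456406783426057 F [ 0.   0.1 -5.9] M [-0.08 -0.01 -0.03]
top gate expect [271.4 223.6] seen [284.5 223. ] 6
top ball expect [269.9 190.2] seen [274.7 190.5] 348
side gate expect [277.8 148.5] seen [277.  149.7] 157
side ball expect [305.1 151. ] seen [306.1 153.5] 15
```

Everything is in place, so I'll turn now: 97° in two smooth calls.

apply_moves --pt "5 0 0 0 0.4" --pt "5 0 0 0 1.4" --pt "5 0 0 0 3" --pt "5 0 0 0 5.4" --pt "5 0 0 0 8.5" --pt "5 0 0 0 12.2" --pt "5 0 0 0 16.5" --pt "5 0 0 0 21" --pt "5 0 0 0 25.5" --pt "5 0 0 0 30" --pt "5 0 0 0 34.5" --pt "5 0 0 0 39"

```text
time: 18.9
ee_pos: [0.511, 0.068, 0.1636]
orientation: [[0.534, 0.845, 0.0], [0.845, -0.534, 0.0], [0.0, -0.0, -1.0]]
contact_force: [-0.7, 0.2, -6.4]
width: 0.0096
grip_force: 45.0
```

apply_moves --pt "5 0 0 0 4.5" --pt "5 0 0 0 9" --pt "5 0 0 0 13.5" --pt "5 0 0 0 18" --pt "5 0 0 0 22.5" --pt "5 0 0 0 27" --pt "5 0 0 0 31" --pt "5 0 0 0 34.5" --pt "5 0 0 0 37.5" --pt "5 0 0 0 40" --pt "5 0 0 0 42" --pt "5 0 0 0 44"

```text
time: 20.1
ee_pos: [0.511, 0.068, 0.1636]
orientation: [[0.971, 0.239, 0.0], [0.239, -0.971, 0.0], [0.0, -0.0, -1.0]]
contact_force: [0.3, -0.4, -5.4]
width: 0.0096
grip_force: 45.0
```

apply_moves --pt "5 0 0 0 2" --pt "5 0 0 0 4" --pt "5 0 0 0 6" --pt "5 0 0 0 8" --pt "5 0 0 0 10" --pt "5 0 0 0 11.7" --pt "5 0 0 0 13" --pt "5 0 0 0 13.8" --pt "5 0 0 0 14.2" --pt "5 0 0 0 14.2" --pt "5 0 0 0 14.2" --pt "5 0 0 0 14.2"

```text
time: 21.3
ee_pos: [0.511, 0.068, 0.1636]
orientation: [[1.0, -0.004, -0.0], [-0.004, -1.0, 0.0], [-0.0, -0.0, -1.0]]
contact_force: [-0.5, -0.2, -5.6]
width: 0.0099
grip_force: 45.0
```

```bash
python3 -c "
from chk import *
chk(robot.state()['ee_pos'],89.7,.096)
s=snap('side');t=snap('top');P=robot.state()['ee_pos']
# spout tip: white pixels farthest along heading near expected tip
for n,v in(('side',s),('top',t)):
  e=np.array(proj(v,[P[0],P[1]+.104,.108]));print(n,'tip expect',e, 'mouth',proj(v,[.511,.172,.072]))
  c=e.astype(int);w=cv2.cvtColor(v['image'],cv2.COLOR_RGB2HSV)[c[1]-20:c[1]+20,c[0]-20:c[0]+20];q=np.argwhere((w[...,1]<50)&(w[...,2]>150))[:,::-1]+c-20
  print(len(q),q.min(0),q.max(0)) if len(q) else print('none')
"
```

```text
t 21.3 P [0.511  0.068  0.1636] w 0.009920185640829554 F [-0.5 -0.2 -5.6] M [-0.08  0.21 -0.02]
top gate expect [233.5 188.8] seen None 0
top ball expect [269.9 190.2] seen [274.7 190.7] 368
side gate expect [296.4 127.1] seen [294.9 130.6] 142
side ball expect [305.1 151. ] seen [306.3 149.6] 51
side tip expect [292.62407126 131.4636679 ] mouth (np.float64(293.17659324477984), np.float64(143.21011099284843))
580 [272 118] [311 150]
top tip expect [220.02390795 190.11308595] mouth (np.float64(224.6751369177212), np.float64(191.31040450284374))
none
```

```bash
python3 - <<'E'
from chk import *
P=robot.state()['ee_pos']
def show(n,pitches):
    s=snap(n);hsv=cv2.cvtColor(s['image'],cv2.COLOR_RGB2HSV);k=cv2.inRange(hsv,(8,120,100),(20,255,255))
    c=np.array(proj(s,[P[0],P[1]+.068,.14])).astype(int);print(n,c)
    k2=np.zeros_like(k);k2[max(0,c[1]-40):c[1]+40,max(0,c[0]-45):c[0]+45]=k[max(0,c[1]-40):c[1]+40,max(0,c[0]-45):c[0]+45]
    nn,l,st,ce=cv2.connectedComponentsWithStats(k2);[print(' comp',st[i],ce[i].round(1)) for i in range(1,nn) if st[i,4]>8]
    for p in pitches:
        a=np.radians(p);out=[]
        for x,y,z in [(.068,-.028,.006),(.068,.028,.006),(.068,-.028,.043),(.068,.028,.043),(.068,-.02,.064),(.068,.02,.064)]:
            z-=.086;X=x*np.cos(a)+z*np.sin(a);Z=-x*np.sin(a)+z*np.cos(a)
            out.append(proj(s,[P[0]-y,P[1]+X,P[2]+.019+Z]))
        o=np.array(out);print(p,o.round(1).tolist())
    return s
show('side',(0,3,6));s=show('wrist',(0,3,6))
E
```

```text
side [296 127]
 comp [290 120  10   6  53] [294.7 122.7]
 comp [289 131  18   9  99] [295.5 134.8]
 comp [339 155   2  10  12] [339.8 159.7]
 comp [251 158   7   9  12] [254.8 161.5]
0 [[307.3, 138.4], [286.2, 142.4], [307.1, 125.7], [285.4, 129.5], [303.9, 118.7], [288.1, 121.4]]
3 [[307.8, 140.4], [286.7, 144.4], [307.4, 127.4], [285.7, 131.3], [304.0, 120.3], [288.3, 123.0]]
6 [[308.4, 142.4], [287.3, 146.4], [307.7, 129.1], [286.1, 133.0], [304.2, 121.8], [288.6, 124.5]]
wrist [213 233]
 comp [ 198  193   35   72 1593] [213.8 224.6]
0 [[226.5, 183.9], [231.6, 251.0], [210.5, 193.5], [217.5, 271.4], [199.8, 213.8], [205.9, 274.9]]
3 [[233.1, 183.2], [237.8, 249.4], [215.7, 192.5], [222.3, 269.2], [204.0, 212.2], [209.8, 272.3]]
6 [[239.8, 182.5], [244.0, 247.9], [221.0, 191.5], [227.1, 267.1], [208.3, 210.7], [213.8, 269.9]]
```

The wrist mask of the gate (x 198–233) matches zero pitch, so the dish is level. The side mask was only split by occlusion. I'll let the ball settle, recheck and hand in.

apply_moves --pt "5 0 0 0 0" --pt "5 0 0 0 0" --pt "5 0 0 0 0" --pt "5 0 0 0 0" --pt "5 0 0 0 0" --pt "5 0 0 0 0" --pt "5 0 0 0 0" --pt "5 0 0 0 0" --pt "5 0 0 0 0" --pt "5 0 0 0 0" --pt "5 0 0 0 0" --pt "5 0 0 0 0"

```text
time: 22.8
ee_pos: [0.511, 0.068, 0.1636]
orientation: [[1.0, -0.004, 0.0], [-0.004, -1.0, 0.0], [0.0, -0.0, -1.0]]
contact_force: [-0.4, 0.1, -4.9]
width: 0.0099
grip_force: 45.0
```

```bash
python3 - <<'E'
from chk import *
P=robot.state()['ee_pos'];print(P,robot.state()['width'],robot.state()['contact_force'])
for i in range(2):
    s=snap('side');e=np.array(proj(s,[P[0],P[1],.114]));c=e.astype(int)
    g=s['image'].max(2)[c[1]-12:c[1]+13,c[0]-12:c[0]+13];print(e)
    if i==0: print('\n'.join(' '.join('%3d'%v for v in r) for r in g[::1]))
    s=snap('wrist');a=np.array(proj(s,[P[0],P[1],.114]));print('wrist ball expect',a)
print(robot.state()['time'])
E
```

```text
[0.51096998 0.06799838 0.16363036] 0.00988337400966325 [-0.38927423  0.09471543 -4.92766898]
[305.09354816 150.994415  ]
208 205 205 204 202 202 201 199 196 196 194 196 191 178 166 161 162 165 176 187 192 194 195 192 194
204 201 200 197 196 197 196 194 193 193 192 194 192 188 186 186 185 187 190 193 195 196 195 195 194
196 195 195 193 190 191 191 193 191 193 194 194 192 195 193 194 194 193 194 195 195 195 197 196 196
192 191 191 191 191 191 192 194 192 193 193 193 195 195 195 194 195 195 195 195 195 194 195 193 195
191 193 191 191 193 192 191 192 194 193 192 194 194 194 196 194 194 195 193 193 195 195 194 192 195
190 193 194 190 193 193 193 192 194 194 193 193 192 193 192 194 194 193 194 195 192 194 194 192 193
193 195 194 195 192 192 193 192 194 192 192 191 193 191 192 191 194 193 193 192 192 194 193 194 194
209 210 210 206 200 195 191 192 194 192 189 187 186 186 189 191 192 192 194 194 193 193 196 194 193
236 237 237 232 219 204 195 192 190 188 181 176 171 170 177 181 190 193 192 193 192 192 194 193 194
255 255 255 251 239 218 199 193 186 177 163 152 142 140 149 163 178 190 195 194
[... 945 characters left out ...]
255 255 255 255 243 228 208 187 179 183 187 191 190 191 193 192 191 190 191
255 255 255 255 255 255 255 255 255 255 255 252 237 214 196 189 189 190 191 192 192 193 191 191 190
255 255 255 255 255 255 255 255 255 255 255 255 252 231 207 194 191 190 191 191 190 192 191 191 192
255 255 255 255 255 255 255 255 255 255 255 255 255 243 219 198 193 192 193 191 190 193 193 193 200
255 255 255 255 255 255 255 255 255 255 255 255 255 248 225 204 197 196 197 197 198 202 208 211 219
254 255 255 255 255 255 255 255 255 255 255 255 255 250 235 221 216 215 214 216 215 219 229 235 238
wrist ball expect [313.86054392 222.31828828]
[305.09354816 150.994415  ]
wrist ball expect [313.86060304 222.318323  ]
23.0
```

The ball sits within about 1 px of the expected middle, everything is still, and the spout tip is over the mouth. Handing in.

```bash
python3 -c "
from rig import robot
print(robot.sign_off())"
```

```text
the job is handed in; nothing more can be done
None
```

I handed the job in at 23 s; the hand-in returned no verdict. By my last checks the gate is seated in the spout slot and the arm is holding the dish level and still. The ball is within about 3 mm of the middle, and the spout tip is an estimated 35 mm above the chute mouth, pointing down the chute. I did not re-measure the tape measure, battery pack or chalk line, but no move was planned to touch them.

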